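Start the disc in the stall's portable stereo

TASK

Start the disc in the portable stereo with the fingertips alone: push its disc lid down shut and turn the function selector (the larger knurled knob, left of the lid) one click clockwise, so that it rests in its middle detent with the pointer on the ring, without ever going on past that click. When both are done, press the round play key fully down and let it come up again. Turn the knob by rubbing it, do not pinch it; do not lift or shove the stereo, leave the volume knob and the two small keys as they are, and leave the stock on and around the stereo standing where it is.

Things in the scene. Friction and masses are not known exactly. Their poses are not given: they have to be found in the camera images.
- stereo: Grey portable disc stereo, loose on rubber feet, about 2.5 kg: 220 mm deep (x), 380 wide (y), flat deck 125 mm above the table. Origin: centre of its underside. +x points to its back, +y to its left as seen from its front (speakers, -x face). Disc lid in the middle of the deck, selector left, keys and volume knob right, folded aerial 10 mm high along the back edge. Slides if pushed sideways over 15 N.
- selector_top (a point): Function selector: knob with a knurled rim, 44 mm across, 18 mm high, upright axis, white pointer line on its flat top. This point: centre of its top face, 143 mm above the table. White marks on the deck round its back half: one bar (left), a small ring (middle, straight to the stereo's back), three bars (right). 30 mm of free deck round it.
- selector (a joint): Selector angle in rad, growing clockwise seen from above. Detents at 0 (one bar; it starts here), 0.70 (ring), 1.40 (three bars). Leaving a detent takes up to 0.035 N m (1.6 N along the rim). Past 0.35 it pulls itself on into the ring detent; past 1.05 it would snap into the third. It stays in its detent when let go.
- volume_top (a point): Volume knob, to be left alone: the same knurled look but smaller, 30 mm across and 14 mm high, towards the back on the right of the lid, with a ring of small dots round it. This point: centre of its top face.
- volume (a joint): Angle of the volume knob in rad, starts at 0, clockwise positive; turns freely without detents.
- disc_lid (a joint): Angle of the disc lid in rad: 0 is shut (flush with the deck), growing as its front edge rises; starts open between 0.65 and 1.05. Stiff hinge: the lid stays where it is left, and 1 to 2 N near its middle swings it.
- lid_hinge (a point): Middle of the lid's hinge line, along the stereo's y at the back of the disc well, 85 mm behind the stereo's centre, 125 mm above the table, in the plane of the lid's outer (upper) face. The lid is a flat plate 147 mm wide, reaching 149 mm from this line to the stereo's front, 8 mm thick.
- lid_edge (a point): Middle of the lid's free front edge, on its outer face, 149 mm from the hinge line.
- play_top (a point): Play key: the round key, 28 mm across, in the middle of the row of three keys at the front right of the deck. This point: centre of its top, 6 mm above the deck when up.
- play_key (a joint): Play key travel in m: 0 up, 0.0045 fully down; a spring returns it; about 1.6 N starts it moving and 4 N holds it fully down.
- stop_top (a point): Small rectangular stop key (22 mm by 13 mm, 3.5 mm above the deck), 42 mm to the right of the play key; leave it alone. This point: centre of its top.
- stop_key (a joint): Stop key travel in m, 0 up, 0.003 down.
- skip_top (a point): Small rectangular skip key, same size, 42 mm to the left of the play key; leave it alone. This point: centre of its top.
- skip_key (a joint): Skip key travel in m, 0 up, 0.003 down.
- tin: Flat round brass tin, 50 mm across, 22 mm high, loose on the stereo's deck behind the selector. Origin: centre of its underside.
- mug: White mug, 80 mm across, 92 mm high, handle to its +y, beside or in front of the stereo. Origin: centre of its underside.
- tumbler: Glass tumbler, 72 mm across, 85 mm high, beside or in front of the stereo. Origin: centre of its underside.
- jar: Amber jar with a black cap, 72 mm across, 105 mm high, beside or in front of the stereo. Origin: centre of its underside.
- disc_cases: Stack of four flat disc cases, 125 by 142 mm, 40 mm high, right of the stereo. Origin: centre of its underside.
- bell: Brass hand bell with a wooden handle, 68 mm across, 112 mm high, behind the stereo. Origin: centre of its underside.
- bottle: Green glass bottle, 60 mm across, 190 mm high, behind the stereo. Origin: centre of its underside.
- trinket_box: Dark wooden box, 81 by 111 mm, 54 mm high, left of the stereo. Origin: centre of its underside.
There are look-alikes about, which are no part of the job. What is shaped like the mug but green or pink is not meant.

How it is judged:
By the outcome, as a careful person would: the job done as asked, in the order asked, and still so for the second after the job is handed in, with the robot touching nothing.
It also fails if it takes over 48 s, if anything falls off the work surface, if the arm or the gripper's body presses on something with over 40 N, if the wrist force passes 120 N, or if a joint passes its speed limit or range.

ROBOT

A 6-joint arm with a two-finger parallel gripper is mounted at the origin on the work surface. World frame = base frame: x ahead of the robot, y to its left, z up, the work surface at z = 0. Lengths are in m, angles in rad, forces in N, time in s.
With the tool pointing down it reaches from about 0.425 to 1.125 m from the base axis. Payload 14.9 kg.
Tool frame: the origin (TCP) lies between the finger pads; the fingertips stand env.tip_reach ahead of it and the grasp point (between the pads) lies 6 mm ahead of it (env.tip_reach is the distance from the TCP to the fingertips, in m); x points along the fingers, z is the direction in which the jaws open and shut, and the axes are right-handed (so a half turn about x gives the same grasp; the last joint's range is limited). The gripper opens to 91 mm and grips with 3 to 60 N. Pads are 32 mm wide; open, the fingers measure 118 mm over their backs; the gripper's body (76 mm by 178 mm) begins 60 mm behind the grasp point.
Start: joints at [-1.223, 0.379, 1.734, -0, 1.028, -0.033], TCP at [0.26, -0.65, 0.239] pointing down, gripper open.
Joint ranges: [-2.77, 2.77], [-0.74, 2.19], [0, 2.66], [-1.06, 4.2], [0.31, 2.87], [-3.08, 3.08]. Speed limits (rad/s): [1.89, 1.89, 2.39, 3.14, 3.14, 3.14].

INTERFACE

Orientations are given as a unit quaternion [w, x, y, z].
In Python, from plant import env gives the robot as it stands. The module is installed in compiled form; this text tells all that it offers.
- The arm moves only by the tool drive_tool, never from a script. Its argument "rows" is a list of rows, each an object of numbers: "dx", "dy", "dz": the shift along the world's x, y, z in mm; "twist": the turn about the world's z in degrees; "grip": the opening, from -1 (shut) to 1 (fully open). In form: [{"dx": .., "dy": .., "dz": .., "twist": .., "grip": ..}, ...]. A call has 1 to 12 rows; each row is the pose to reach, as a shift and turn from the pose commanded when the call began; what a row does not reach only later rows make up. A row lasts 1/10 s, in which the tool goes at most 50 mm and 8.59 degrees, less where a joint would pass 70% of its speed; a pose out of reach is approached as far as the arm can. A call with a gripper value outside its range is refused whole. The fingers move at their own pace and stop on an object; "grip_force" is the grip in N (left out, the last holds). Time passes only in rows, so rows that repeat a pose let the fingers close. It gives the time, the measured TCP pose, the force and the opening at its end, in the units of the state.
- env.observe(): the state, without advancing time (a new reading comes with each control period).
- env.read_camera(name): name is "scene" or "top" or "wrist"; returns (picture, depth): 384x512x3 uint8, red, green, blue; 384x512 float32, m along the optical axis (not along the pixel's ray), 0 where there is no reading.
- env.calibration(name): a dict with "intrinsics" (3x3 intrinsics, pixels), "R" (3x3) and "t" (3): a world point X has camera coordinates R X + t. Camera axes: x right, y down, z forward; pixel columns grow to the right and rows downward; lengths in m; the calibration is good to about 2 mm. A picture is of the moment at which its call begins: read the wrist's pose just before it. calibration takes no time and is no camera call; for the wrist camera it gives the pose at the moment of the call.
- env.sign_off(): hands the job in, once; it reports no verdict.
The state is a dict: "time": time; "qpos": joint angles; "qd": joint speeds; "tau": joint torques, N m; "position": TCP position; "orientation": TCP orientation; "force": force on the tool from outside, world axes, zero at the start; "wrist_torque": the same for the moment, N m; "gripper_width": finger opening in m.
Only numpy, scipy, OpenCV 4.12 (cv2) and the standard library are available. Lean on these libraries where they do the work, as an engineer would, in place of code of your own. Each camera call takes 0.05 s, during which the arm holds its last target.

## Working session

There is one attempt and no reset: what is moved stays moved. The work goes in short steps, Python scripts to look and compute and a tool call to move; the robot and the scene stay as the last step left them, time stands still between calls to the robot, and variables do not carry over. Pictures are saved under pics/ and viewed, and the job is handed in when it is done.

Besides the shell and the picture viewer there is one more tool, called in YAML: its name, and indented under it one key for each argument. drive_tool: Moves the arm, as the interface text tells. Its arguments: {"type":"object","properties":{"rows":{"type":"array","items":{"type":"object","properties":{"dx":{"type":"number"},"dy":{"type":"number"},"dz":{"type":"number"},"twist":{"type":"number"},"grip":{"type":"number"}}}},"grip_force":{"type":"number"}},"required":["rows"]}

```bash
mkdir -p pics
cat > h.py <<'E'
import numpy as np, cv2
from plant import env
def snap(n,tag):
    cal=env.calibration(n); p,d=env.read_camera(n)
    cv2.imwrite(f'pics/{tag}.png',p[:,:,::-1]); np.savez(f'pics/{tag}.npz',p=p,d=d,K=cal['intrinsics'],R=cal['R'],t=cal['t'])
def ld(tag): return np.load(f'pics/{tag}.npz')
def ray(c,u,v,z):
    K,R,t=c['K'],c['R'],c['t']; C=-R.T@t; r=R.T@np.linalg.inv(K)@np.array([u,v,1.]); return C+r*(z-C[2])/r[2]
def dep(c,u,v):
    K,R,t=c['K'],c['R'],c['t']; return R.T@(np.linalg.inv(K)@np.array([u,v,1.])*c['d'][int(v),int(u)]-t)
def proj(c,X):
    x=c['K']@(c['R']@np.array(X)+c['t']); return x[:2]/x[2]
E
python3 - <<'E'
from h import *
for n in ['scene','top','wrist']: snap(n,n+'0')
s=env.observe(); print(s['time'],s['position'],s['orientation'],env.tip_reach,s['gripper_width'],s['force'])
for n in ['scene0','top0','wrist0']:
    c=ld(n); print(n,-c['R'].T@c['t'],c['R'][2],c['K'][0,0])
E
```

```text
0.15 [ 0.26007103 -0.64960043  0.23845703] [ 0.58536452  0.39649982  0.58582126 -0.3961688 ] 0.025 0.09112677620442156 [0.7551637  0.77312413 0.98534   ]
scene0 [1.08623611 0.98028064 0.78133994] [-0.49069093 -0.68810778 -0.53453728] 402.00130531636864
top0 [0.29205929 0.12078163 1.85494689] [ 0.11894773 -0.01463381 -0.99279267] 489.4916279065645
wrist0 [ 0.32895518 -0.62166197  0.38431289] [-0.24570362 -0.09744379 -0.96443478] 271.6684347968643
```

View pics/scene0.png

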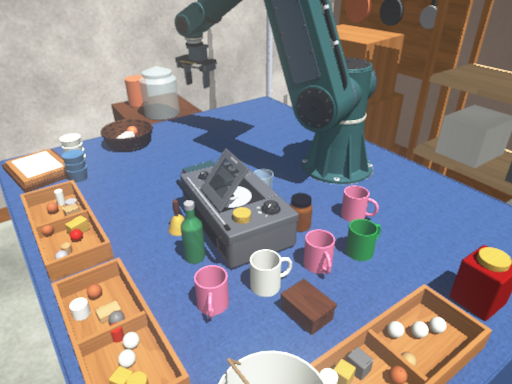

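View pics/top0.png

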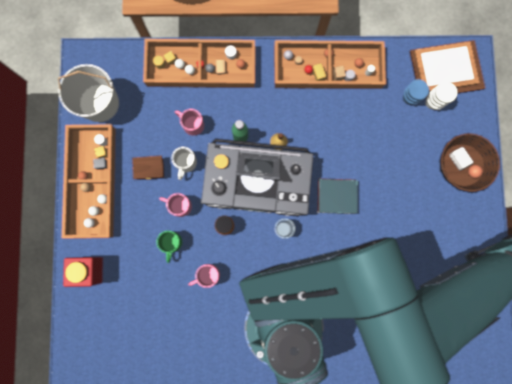

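View pics/wrist0.png

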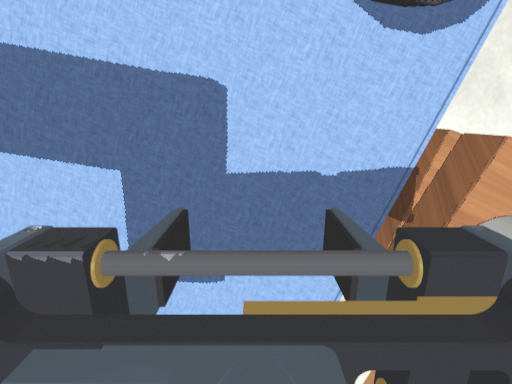

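Top view: the stereo is at about (258,178) px, with its front facing the robot (image down). The selector is at (219,187), tin at (222,161), volume at (296,168) and keys near (293,197). I'll enlarge it.

Run:
```python
from h import *
c=ld('top0'); im=c['p'][130:245,150:370,::-1]
cv2.imwrite('pics/t0z.png',cv2.resize(im,None,fx=3.6,fy=3.6,interpolation=cv2.INTER_CUBIC))
for n,u,v,z in [('sel',219,187,.143),('vol',296,168,.139),('play',293,197,.131),('tin',222,161,.147)]:
    print(n,ray(c,u,v,z),dep(c,u,v))
c=ld('scene0'); im=c['p'][130:270,150:330,::-1]
cv2.imwrite('pics/s0z.png',cv2.resize(im,None,fx=4.2,fy=4.2,interpolation=cv2.INTER_CUBIC))
```

```text
sel [0.50795476 0.22927215 0.143     ] [0.50685519 0.2287196  0.15171904]
vol [ 0.57340952 -0.04408088  0.139     ] [ 0.57306196 -0.04387722  0.14111977]
play [ 0.47077606 -0.03186428  0.131     ] [ 0.47000049 -0.03120185  0.13848133]
tin [0.59998671 0.21807461 0.147     ] [0.60071793 0.21830565 0.14294424]
```

View pics/t0z.png

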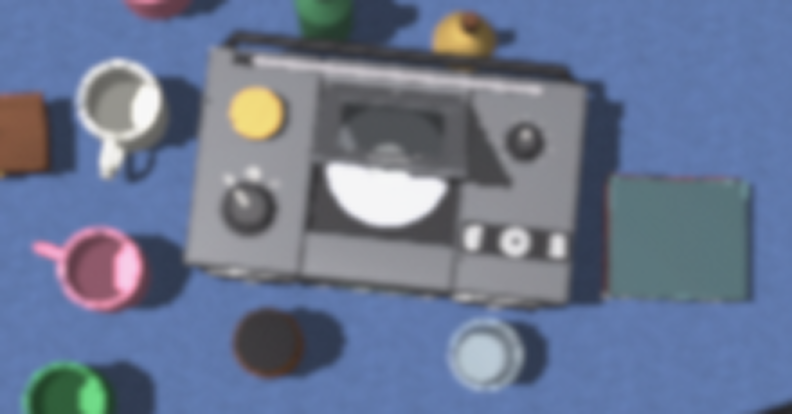

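View pics/s0z.png

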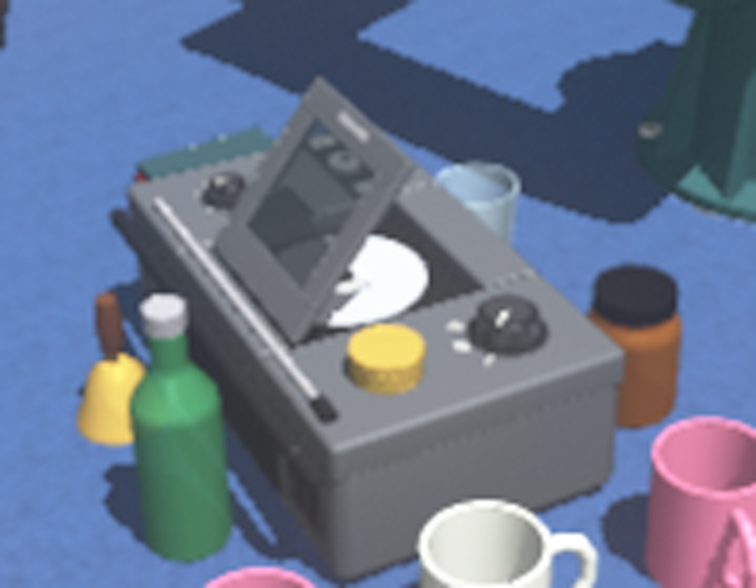

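Run:
```python
from h import *
c=ld('top0')
def Z(u,v,z): return ray(c,150+u/3.6-.4,130+v/3.6-.4,z)
P={k:Z(*uv,.125) for k,uv in dict(bl=(208,48),br=(588,85),fr=(568,302),fl=(185,262)).items()}
for k in P: print(k,P[k])
for a,b in [('br','bl'),('fr','fl')]:
    d=P[b]-P[a]; print('y-axis len',np.hypot(*d[:2]),'yaw',np.degrees(np.arctan2(-d[0],d[1])))
cen=sum(P.values())/4; print(cen)
for n,u,v,z in [('sel',248,207,.143),('ptr_tip',238,194,.143),('ring',254,172,.125),('bar',229,181,.125),('three',277,184,.125),('vol',525,140,.139),('play',515,241,.131),('skip',473,238,.1285),('stop',558,246,.1285),('tin',257,112,.147)]:
    print(n,Z(u,v,z).round(4))
m=(c['d']>0)
# lid points
for u,v in [(318,165),(465,178),(390,165),(345,100),(440,105)]:
    print('lid',dep(c,150+u/3.6,130+v/3.6))
```

```text
bl [0.67040938 0.27156815 0.125     ]
br [ 0.62890397 -0.10761944  0.125     ]
fr [ 0.41206902 -0.08212226  0.125     ]
fl [0.45603118 0.29437387 0.125     ]
y-axis len 0.38145239029956723 yaw -6.246658285218669
y-axis len 0.3790540982213477 yaw -6.6600710480988266
[0.54185339 0.09405008 0.125     ]
sel [0.5076 0.2311 0.143 ]
ptr_tip [0.5206 0.2408 0.143 ]
ring [0.5448 0.2262 0.125 ]
bar [0.536  0.2509 0.125 ]
three [0.5325 0.2035 0.125 ]
vol [ 0.5717 -0.042   0.139 ]
play [ 0.4724 -0.0307  0.131 ]
skip [0.4761 0.0105 0.1285]
stop [ 0.4672 -0.0732  0.1285]
tin [0.6011 0.2216 0.147 ]
lid [0.55100469 0.16152813 0.1157115 ]
lid [0.51992631 0.0221947  0.23223212]
lid [0.53182654 0.09194965 0.23958647]
lid [0.61041481 0.133694   0.14834115]
lid [0.60321282 0.0406789  0.15505514]
```

Run:
```python
from h import *
from scipy.spatial.transform import Rotation as R
s=env.observe();w,x,y,z=s['orientation'];print(R.from_quat([x,y,z,w]).as_matrix().round(3),s['time'])
```

```text
[[-0.     0.928  0.372]
 [ 0.001  0.372 -0.928]
 [-1.     0.    -0.001]] 0.15
```

drive_tool:
  rows:
    - {"dx": 10, "dy": 30, "dz": 40, "grip": -1}
    - {"dx": 30, "dy": 75, "dz": 60, "grip": -1}
    - {"dx": 48, "dy": 120, "dz": 70, "grip": -1}
    - {"dx": 66, "dy": 165, "dz": 80, "grip": -1}
    - {"dx": 84, "dy": 210, "dz": 90, "grip": -1}
    - {"dx": 102, "dy": 255, "dz": 90, "grip": -1}
    - {"dx": 120, "dy": 300, "dz": 90, "grip": -1}
    - {"dx": 138, "dy": 345, "dz": 90, "grip": -1}
    - {"dx": 156, "dy": 390, "dz": 90, "grip": -1}
    - {"dx": 174, "dy": 435, "dz": 90, "grip": -1}
  grip_force: 10

```text
invalid input at $.rows[0]: expected keys dx, dy, dz, twist, grip
```

drive_tool:
  rows:
    - {"dx": 10, "dy": 30, "dz": 40, "twist": -3, "grip": -1}
    - {"dx": 30, "dy": 75, "dz": 60, "twist": -6, "grip": -1}
    - {"dx": 48, "dy": 120, "dz": 70, "twist": -9, "grip": -1}
    - {"dx": 66, "dy": 165, "dz": 80, "twist": -12, "grip": -1}
    - {"dx": 84, "dy": 210, "dz": 90, "twist": -15, "grip": -1}
    - {"dx": 102, "dy": 255, "dz": 90, "twist": -18, "grip": -1}
    - {"dx": 120, "dy": 300, "dz": 90, "twist": -21, "grip": -1}
    - {"dx": 138, "dy": 345, "dz": 90, "twist": -24, "grip": -1}
    - {"dx": 156, "dy": 390, "dz": 90, "twist": -27, "grip": -1}
    - {"dx": 174, "dy": 435, "dz": 90, "twist": -28, "grip": -1}
  grip_force: 10

```text
time: 1.15
position: [0.4343, -0.213, 0.329]
orientation: [0.472, 0.527, 0.472, -0.527]
force: [0.5, 0.2, 0.0]
gripper_width: 0.0139
```

drive_tool:
  rows:
    - {"dx": 18, "dy": 45, "dz": 0, "twist": 0, "grip": -1}
    - {"dx": 36, "dy": 90, "dz": 0, "twist": 0, "grip": -1}
    - {"dx": 54, "dy": 135, "dz": 0, "twist": 0, "grip": -1}
    - {"dx": 72, "dy": 180, "dz": 0, "twist": 0, "grip": -1}
    - {"dx": 90, "dy": 225, "dz": 0, "twist": 0, "grip": -1}
    - {"dx": 108, "dy": 270, "dz": 0, "twist": 0, "grip": -1}
    - {"dx": 123, "dy": 305, "dz": 0, "twist": 0, "grip": -1}
    - {"dx": 123, "dy": 305, "dz": 0, "twist": 0, "grip": -1}
    - {"dx": 123, "dy": 305, "dz": 0, "twist": 0, "grip": -1}

```text
time: 2.05
position: [0.5569, 0.0906, 0.3285]
orientation: [-0.473, -0.526, -0.473, 0.526]
force: [-0.5, 0.2, 0.6]
gripper_width: 0.0002
```

Run:
```python
from h import *
snap('wrist','w1');snap('scene','s1')
s=env.observe();print(s['position'],s['gripper_width'],s['force'])
```

```text
[0.55674075 0.08941431 0.32872879] 0.00043504739139091467 [ 0.50649189 -0.65652213  0.05332384]
```

View pics/w1.png

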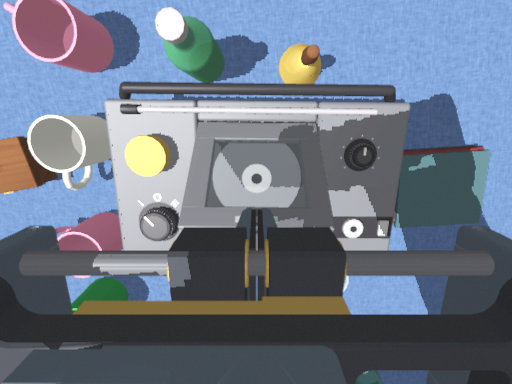

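View pics/s1.png

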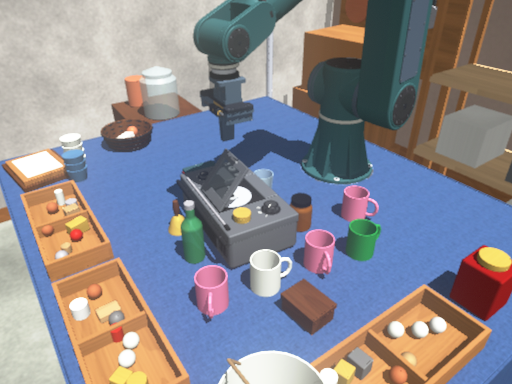

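The wrist view confirms it: the larger knob with bar, ring and bars is at (156,221), left of the lid. The small volume knob at (360,153) has the dots. The lid is under the closed tips, so I'm pressing it down.

drive_tool:
  rows:
    - {"dx": 0, "dy": 0, "dz": -30, "twist": 0, "grip": -1}
    - {"dx": 0, "dy": 0, "dz": -60, "twist": 0, "grip": -1}
    - {"dx": 0, "dy": 0, "dz": -75, "twist": 0, "grip": -1}
    - {"dx": 0, "dy": 0, "dz": -90, "twist": 0, "grip": -1}
    - {"dx": 0, "dy": 0, "dz": -105, "twist": 0, "grip": -1}
    - {"dx": 0, "dy": 0, "dz": -115, "twist": 0, "grip": -1}

```text
time: 2.75
position: [0.5572, 0.0899, 0.2132]
orientation: [-0.472, -0.526, -0.472, 0.526]
force: [0.1, 0.0, 1.3]
gripper_width: 0.0004
```

drive_tool:
  rows:
    - {"dx": 0, "dy": 0, "dz": -10, "twist": 0, "grip": -1}
    - {"dx": 0, "dy": 0, "dz": -20, "twist": 0, "grip": -1}
    - {"dx": 0, "dy": 0, "dz": -30, "twist": 0, "grip": -1}
    - {"dx": 0, "dy": 0, "dz": -40, "twist": 0, "grip": -1}
    - {"dx": 0, "dy": 0, "dz": -48, "twist": 0, "grip": -1}
    - {"dx": 0, "dy": 0, "dz": -54, "twist": 0, "grip": -1}
    - {"dx": 0, "dy": 0, "dz": -58, "twist": 0, "grip": -1}

```text
time: 3.45
position: [0.5571, 0.0901, 0.1553]
orientation: [-0.472, -0.526, -0.472, 0.526]
force: [-0.1, 0.6, 0.9]
gripper_width: 0.0004
```

drive_tool:
  rows:
    - {"dx": 0, "dy": 0, "dz": -2, "twist": 0, "grip": -1}
    - {"dx": 0, "dy": 0, "dz": -3.5, "twist": 0, "grip": -1}
    - {"dx": 0, "dy": 0, "dz": -4.5, "twist": 0, "grip": -1}

```text
time: 3.75
position: [0.5573, 0.0901, 0.1515]
orientation: [0.472, 0.526, 0.472, -0.526]
force: [0.7, 0.4, 1.3]
gripper_width: 0.0001
```

drive_tool:
  rows:
    - {"dx": 0, "dy": 0, "dz": -0.5, "twist": 0, "grip": -1}
    - {"dx": 0, "dy": 0, "dz": -1, "twist": 0, "grip": -1}

```text
time: 3.95
position: [0.5573, 0.0901, 0.1506]
orientation: [0.472, 0.526, 0.472, -0.526]
force: [0.1, 0.4, 1.3]
gripper_width: 0.0008
```

drive_tool:
  rows:
    - {"dx": 0, "dy": 0, "dz": -0.5, "twist": 0, "grip": -1}
    - {"dx": 0, "dy": 0, "dz": -1, "twist": 0, "grip": -1}

```text
time: 4.15
position: [0.5574, 0.0902, 0.1501]
orientation: [0.472, 0.526, 0.472, -0.526]
force: [-6.5, -2.1, 15.9]
gripper_width: 0.0003
```

drive_tool:
  rows:
    - {"dx": 0, "dy": 0, "dz": -0.5, "twist": 0, "grip": -1}
    - {"dx": 0, "dy": 0, "dz": -0.5, "twist": 0, "grip": -1}

```text
time: 4.35
position: [0.5573, 0.0902, 0.15]
orientation: [-0.472, -0.526, -0.472, 0.526]
force: [-7.7, -0.8, 18.7]
gripper_width: 0.0004
```

drive_tool:
  rows:
    - {"dx": 0, "dy": 0, "dz": 20, "twist": 0, "grip": -1}
    - {"dx": 0, "dy": 0, "dz": 60, "twist": 0, "grip": -1}
    - {"dx": -20, "dy": 30, "dz": 90, "twist": 0, "grip": -1}
    - {"dx": -45, "dy": 65, "dz": 110, "twist": 0, "grip": -1}
    - {"dx": -70, "dy": 95, "dz": 120, "twist": 0, "grip": -1}
    - {"dx": -90, "dy": 125, "dz": 130, "twist": 0, "grip": -1}
    - {"dx": -100, "dy": 138, "dz": 130, "twist": 0, "grip": -1}
    - {"dx": -100, "dy": 138, "dz": 130, "twist": 0, "grip": -1}
    - {"dx": -100, "dy": 138, "dz": 130, "twist": 0, "grip": -1}

```text
time: 5.25
position: [0.4572, 0.2281, 0.2789]
orientation: [0.473, 0.526, 0.472, -0.526]
force: [-0.1, -0.7, -0.2]
gripper_width: 0.0002
```

Run:
```python
from h import *
snap('wrist','w2');snap('top','t2')
s=env.observe();print(s['position'],s['time'],s['force'])
c=ld('w2')
cv2.imwrite('pics/w2z.png',cv2.resize(c['p'][60:260,100:500,::-1],None,fx=2,fy=2))
print([ (proj(c,p)) for p in ([.5076,.2311,.143],[.4724,-.0307,.131])])
```

```text
[0.45757836 0.22752063 0.27873555] 5.35 [-0.20336661  0.56025863  0.5350179 ]
[array([248.36411977, 142.18008882]), array([494.6379064 , 147.80482948])]
```

View pics/w2.png

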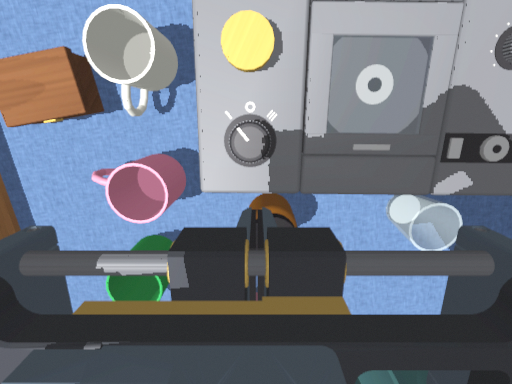

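The lid is now flush. The selector is at about (250,140), with its pointer on the single bar at (236,126). Next I'll measure its centre.

Run:
```python
from h import *
c=ld('w2')
z=cv2.resize(c['p'][90:190,200:300,::-1],None,fx=6,fy=6,interpolation=cv2.INTER_CUBIC)
cv2.imwrite('pics/w2k.png',z)
g=cv2.cvtColor(c['p'],cv2.COLOR_RGB2GRAY)
m=(g<75).astype(np.uint8); m[:100]=0;m[175:]=0;m[:,:215]=0;m[:,290:]=0
n,l,st,ce=cv2.connectedComponentsWithStats(m); i=1+st[1:,4].argmax(); print(st[i],ce[i])
for u,v in [(250,140),(495,149)]: print(ray(c,u,v,.143 if u<300 else .131))
```

```text
[254 121  22  40 387] [267.75452196 140.65116279]
[0.50960732 0.22918486 0.143     ]
[ 0.47105857 -0.03124447  0.131     ]
```

View pics/w2k.png

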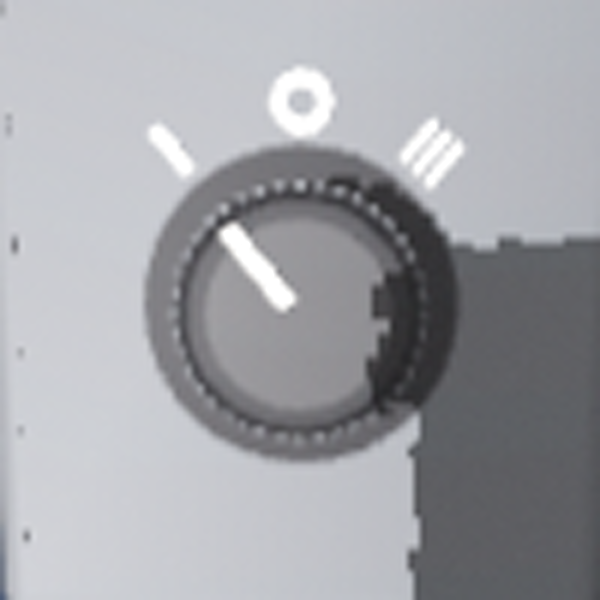

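drive_tool:
  rows:
    - {"dx": 25, "dy": 1, "dz": -10, "twist": 7, "grip": -1}
    - {"dx": 51, "dy": 2, "dz": -40, "twist": 14, "grip": -1}
    - {"dx": 51, "dy": 2, "dz": -75, "twist": 20, "grip": -1}
    - {"dx": 51, "dy": 2, "dz": -98, "twist": 20, "grip": -1}
    - {"dx": 51, "dy": 2, "dz": -106, "twist": 20, "grip": -1}
    - {"dx": 51, "dy": 2, "dz": -106, "twist": 20, "grip": -1}

```text
time: 5.95
position: [0.5081, 0.2294, 0.1721]
orientation: [0.556, 0.436, 0.557, -0.437]
force: [-0.1, 0.4, -0.1]
gripper_width: 0.0006
```

drive_tool:
  rows:
    - {"dx": 0, "dy": 0, "dz": -2, "twist": 0, "grip": -1}
    - {"dx": 0, "dy": 0, "dz": -3.5, "twist": 0, "grip": -1}
    - {"dx": 0, "dy": 0, "dz": -3.5, "twist": 0, "grip": -1}

```text
time: 6.25
position: [0.5085, 0.2303, 0.1702]
orientation: [0.557, 0.437, 0.556, -0.436]
force: [-0.1, 0.0, -0.3]
gripper_width: -0.0
```

drive_tool:
  rows:
    - {"dx": 0, "dy": 0, "dz": -0.5, "twist": 0, "grip": -1}
    - {"dx": 0, "dy": 0, "dz": -0.5, "twist": 0, "grip": -1}

```text
time: 6.45
position: [0.5083, 0.2302, 0.1693]
orientation: [0.557, 0.436, 0.556, -0.436]
force: [-0.9, 0.2, -0.5]
gripper_width: 0.0002
```

drive_tool:
  rows:
    - {"dx": 0, "dy": 0, "dz": -0.5, "twist": 0, "grip": -1}
    - {"dx": 0, "dy": 0, "dz": -0.5, "twist": 0, "grip": -1}

```text
time: 6.65
position: [0.5081, 0.2301, 0.1684]
orientation: [0.557, 0.436, 0.557, -0.436]
force: [0.7, -0.8, -0.2]
gripper_width: 0.0006
```

drive_tool:
  rows:
    - {"dx": 0, "dy": 0, "dz": -0.5, "twist": 0, "grip": -1}
    - {"dx": 0, "dy": 0, "dz": -0.5, "twist": 0, "grip": -1}

```text
time: 6.85
position: [0.5082, 0.2302, 0.1682]
orientation: [0.557, 0.436, 0.557, -0.436]
force: [-2.1, -0.4, 6.2]
gripper_width: 0.0006
```

drive_tool:
  rows:
    - {"dx": 0, "dy": 0, "dz": -0.1, "twist": -4, "grip": -1}
    - {"dx": 0, "dy": 0, "dz": -0.1, "twist": -8, "grip": -1}
    - {"dx": 0, "dy": 0, "dz": -0.1, "twist": -12, "grip": -1}

```text
time: 7.15
position: [0.5083, 0.2301, 0.1682]
orientation: [0.507, 0.493, 0.507, -0.493]
force: [-2.0, -1.4, 6.1]
gripper_width: 0.0006
```

Run:
```python
from h import *
s=env.observe();print(s['position'],s['time'],s['force'],s['wrist_torque'])
```

```text
[0.50828515 0.23010571 0.16823351] 7.15 [-1.96219896 -1.38612304  6.07613808] [-0.35591101  0.43855216  0.03014274]
```

drive_tool:
  rows:
    - {"dx": 0, "dy": 0, "dz": -0.1, "twist": -4, "grip": -1}
    - {"dx": 0, "dy": 0, "dz": -0.1, "twist": -8, "grip": -1}
    - {"dx": 0, "dy": 0, "dz": -0.1, "twist": -12, "grip": -1}
    - {"dx": 0, "dy": 0, "dz": -0.1, "twist": -16, "grip": -1}
    - {"dx": 0, "dy": 0, "dz": -0.1, "twist": -20, "grip": -1}
    - {"dx": 0, "dy": 0, "dz": -0.1, "twist": -24, "grip": -1}
    - {"dx": 0, "dy": 0, "dz": -0.1, "twist": -24, "grip": -1}

```text
time: 7.85
position: [0.5083, 0.23, 0.1682]
orientation: [-0.394, -0.587, -0.394, 0.587]
force: [-2.6, -3.2, 8.5]
gripper_width: 0.0007
```

Run:
```python
from h import *
s=env.observe();print(s['position'],s['time'],s['force'],s['wrist_torque'])
```

```text
[0.50830616 0.2299671  0.16820171] 7.85 [-2.63833616 -3.15034986  8.49313919] [-0.57672706  0.52764952 -0.04076016]
```

drive_tool:
  rows:
    - {"dx": 0, "dy": 0, "dz": 3, "twist": 0, "grip": -1}
    - {"dx": 0, "dy": 0, "dz": 30, "twist": 0, "grip": -1}
    - {"dx": -25, "dy": -1, "dz": 70, "twist": 6, "grip": -1}
    - {"dx": -51, "dy": -2, "dz": 107, "twist": 14, "grip": -1}
    - {"dx": -51, "dy": -2, "dz": 107, "twist": 17, "grip": -1}
    - {"dx": -51, "dy": -2, "dz": 107, "twist": 17, "grip": -1}

```text
time: 8.45
position: [0.4571, 0.2284, 0.276]
orientation: [0.477, 0.523, 0.477, -0.521]
force: [-0.1, -0.4, 0.6]
gripper_width: 0.0006
```

Run:
```python
from h import *
snap('wrist','w3')
c=ld('w3')
z=cv2.resize(c['p'][90:190,200:300,::-1],None,fx=6,fy=6,interpolation=cv2.INTER_CUBIC)
cv2.imwrite('pics/w3k.png',z)
```

```text
(no output)
```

View pics/w3k.png

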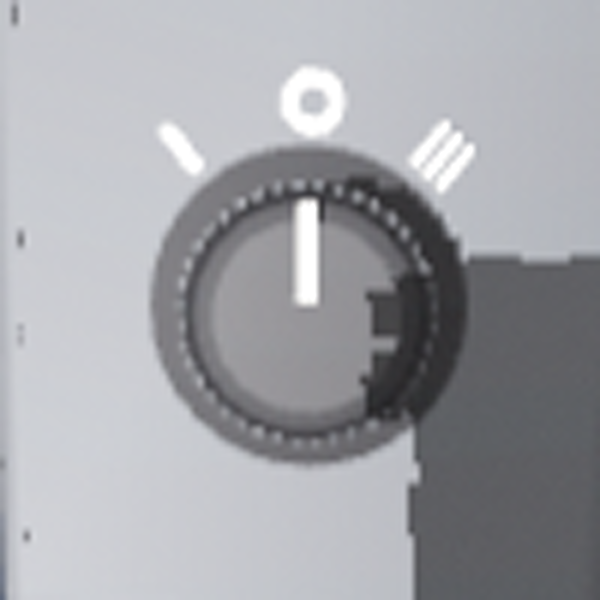

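The pointer now runs from (307,305) up to (308,200), straight at the ring at (313,100), so it rests in the middle detent. I'll move over the key row next and confirm the play key.

drive_tool:
  rows:
    - {"dx": 0, "dy": -40, "dz": 0, "twist": 0, "grip": -1}
    - {"dx": 0, "dy": -85, "dz": 0, "twist": 0, "grip": -1}
    - {"dx": 0, "dy": -130, "dz": 0, "twist": 0, "grip": -1}
    - {"dx": 0, "dy": -175, "dz": 0, "twist": 0, "grip": -1}
    - {"dx": 0, "dy": -220, "dz": 0, "twist": 0, "grip": -1}
    - {"dx": 0, "dy": -259, "dz": 0, "twist": 0, "grip": -1}
    - {"dx": 0, "dy": -259, "dz": 0, "twist": 0, "grip": -1}
    - {"dx": 0, "dy": -259, "dz": 0, "twist": 0, "grip": -1}

```text
time: 9.3
position: [0.457, -0.0315, 0.2739]
orientation: [-0.475, -0.523, -0.476, 0.523]
force: [0.1, -0.0, 0.8]
gripper_width: 0.0008
```

Run:
```python
from h import *
snap('wrist','w4'); snap('top','t4')
c=ld('w4')
cv2.imwrite('pics/w4z.png',cv2.resize(c['p'][40:290,100:450,::-1],None,fx=2.2,fy=2.2,interpolation=cv2.INTER_CUBIC))
print(proj(c,[.4715,-.031,.131])); s=env.observe(); print(s['position'],s['time'])
```

```text
[254.86872393 174.45094641]
[ 0.45709792 -0.03030502  0.27412846] 9.4
```

View pics/w4z.png

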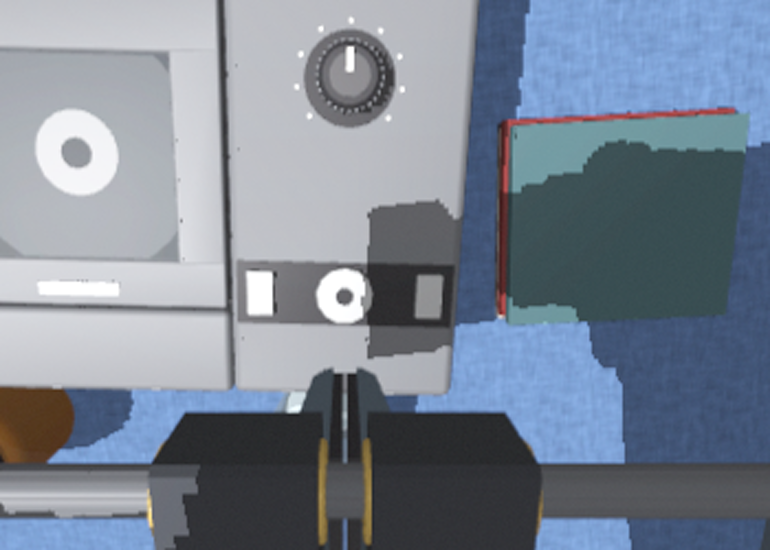

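The round play key is at (344,296) in the crop, between the two small rectangles: skip at (260,293) and stop at (428,296). This matches my measurement to within about 1 mm.

drive_tool:
  rows:
    - {"dx": 15, "dy": -1, "dz": -40, "twist": 0, "grip": -1}
    - {"dx": 15, "dy": -1, "dz": -80, "twist": 0, "grip": -1}
    - {"dx": 15, "dy": -1, "dz": -105, "twist": 0, "grip": -1}
    - {"dx": 15, "dy": -1, "dz": -114, "twist": 0, "grip": -1}
    - {"dx": 15, "dy": -1, "dz": -114, "twist": 0, "grip": -1}
    - {"dx": 15, "dy": -1, "dz": -114, "twist": 0, "grip": -1}

```text
time: 10.0
position: [0.4729, -0.0315, 0.1617]
orientation: [0.477, 0.522, 0.477, -0.522]
force: [0.4, 0.7, -0.3]
gripper_width: 0.0004
```

drive_tool:
  rows:
    - {"dx": 0, "dy": 0, "dz": -2, "twist": 0, "grip": -1}
    - {"dx": 0, "dy": 0, "dz": -4, "twist": 0, "grip": -1}
    - {"dx": 0, "dy": 0, "dz": -5, "twist": 0, "grip": -1}
    - {"dx": 0, "dy": 0, "dz": -5, "twist": 0, "grip": -1}

```text
time: 10.4
position: [0.4724, -0.0319, 0.156]
orientation: [0.477, 0.522, 0.477, -0.522]
force: [0.3, -0.1, 1.3]
gripper_width: 0.0003
```

drive_tool:
  rows:
    - {"dx": 0, "dy": 0, "dz": -1, "twist": 0, "grip": -1}
    - {"dx": 0, "dy": 0, "dz": -2, "twist": 0, "grip": -1}
    - {"dx": 0, "dy": 0, "dz": -2, "twist": 0, "grip": -1}

```text
time: 10.7
position: [0.4724, -0.0319, 0.1538]
orientation: [0.477, 0.522, 0.477, -0.522]
force: [1.1, 0.3, 3.5]
gripper_width: 0.0003
```

drive_tool:
  rows:
    - {"dx": 0, "dy": 0, "dz": -1, "twist": 0, "grip": -1}
    - {"dx": 0, "dy": 0, "dz": -1.5, "twist": 0, "grip": -1}
    - {"dx": 0, "dy": 0, "dz": -1.5, "twist": 0, "grip": -1}

```text
time: 11.0
position: [0.4724, -0.0319, 0.1523]
orientation: [0.477, 0.522, 0.477, -0.522]
force: [2.2, 1.0, 3.7]
gripper_width: 0.0005
```

drive_tool:
  rows:
    - {"dx": 0, "dy": 0, "dz": -0.5, "twist": 0, "grip": -1}
    - {"dx": 0, "dy": 0, "dz": -0.8, "twist": 0, "grip": -1}
    - {"dx": 0, "dy": 0, "dz": -0.8, "twist": 0, "grip": -1}

```text
time: 11.3
position: [0.4724, -0.0319, 0.1517]
orientation: [0.477, 0.522, 0.477, -0.522]
force: [1.5, -0.0, 7.1]
gripper_width: 0.0004
```

drive_tool:
  rows:
    - {"dx": 0, "dy": 0, "dz": -0.2, "twist": 0, "grip": -1}
    - {"dx": 0, "dy": 0, "dz": -0.2, "twist": 0, "grip": -1}
    - {"dx": 0, "dy": 0, "dz": -0.2, "twist": 0, "grip": -1}

```text
time: 11.6
position: [0.4725, -0.0319, 0.1516]
orientation: [0.477, 0.522, 0.477, -0.522]
force: [0.3, 0.0, 11.2]
gripper_width: 0.0006
```

drive_tool:
  rows:
    - {"dx": 0, "dy": 0, "dz": 2, "twist": 0, "grip": -1}
    - {"dx": 0, "dy": 0, "dz": 8, "twist": 0, "grip": -1}
    - {"dx": 0, "dy": 0, "dz": 40, "twist": 0, "grip": -1}
    - {"dx": 0, "dy": 0, "dz": 80, "twist": 0, "grip": -1}
    - {"dx": 0, "dy": -40, "dz": 115, "twist": 0, "grip": -1}
    - {"dx": 0, "dy": -85, "dz": 125, "twist": 0, "grip": -1}
    - {"dx": 0, "dy": -130, "dz": 125, "twist": 0, "grip": -1}
    - {"dx": 0, "dy": -175, "dz": 125, "twist": 0, "grip": -1}
    - {"dx": 0, "dy": -220, "dz": 125, "twist": 0, "grip": -1}
    - {"dx": 0, "dy": -220, "dz": 125, "twist": 0, "grip": -1}
    - {"dx": 0, "dy": -220, "dz": 125, "twist": 0, "grip": -1}

```text
time: 12.7
position: [0.4714, -0.2522, 0.2758]
orientation: [-0.476, -0.522, -0.477, 0.523]
force: [-0.1, 1.1, 1.1]
gripper_width: 0.0003
```

Run:
```python
from h import *
snap('top','t5'); snap('scene','s5')
c=ld('top0');e=ld('t5')
z=[cv2.resize(x['p'][130:245,190:340,::-1],None,fx=2.6,fy=2.6,interpolation=cv2.INTER_CUBIC) for x in (c,e)]
s=ld('s5')['p'][130:270,150:330,::-1]
cv2.imwrite('pics/t5z.png',np.hstack(z)); cv2.imwrite('pics/s5z.png',cv2.resize(s,None,fx=4.2,fy=4.2,interpolation=cv2.INTER_CUBIC))
```

```text
(no output)
```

View pics/t5z.png

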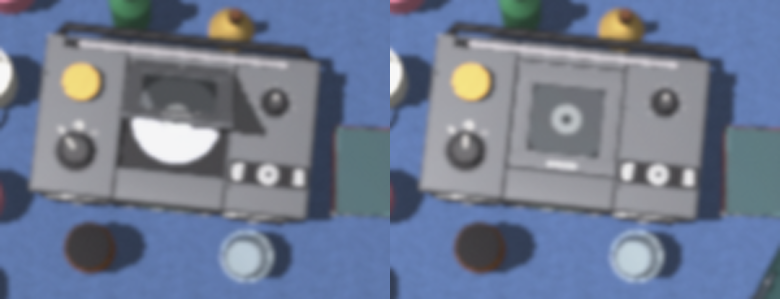

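View pics/s5z.png

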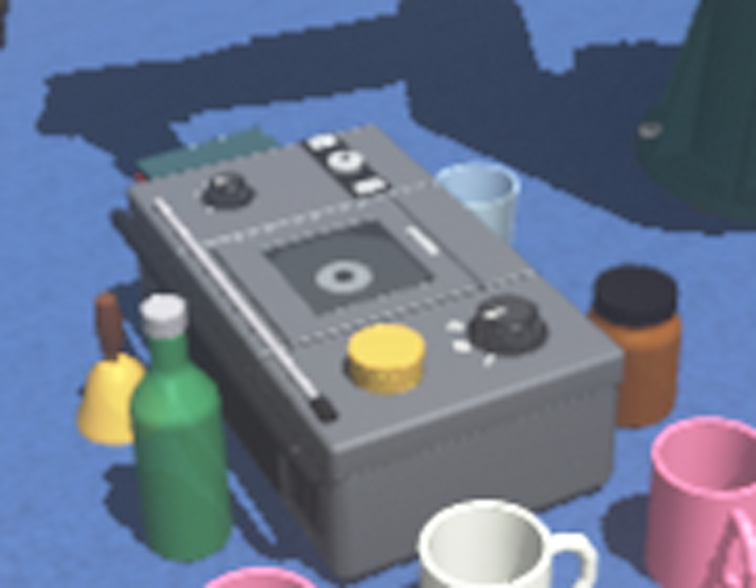

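The before and after views show the lid flush, the pointer at the ring, the play key back up, and the stereo and nearby stock unmoved. Handing in.

Run:
```python
from h import *
env.sign_off(); print(env.observe()['time'])
```

```text
the job is handed in; nothing more can be done
the job is handed in; nothing more can be done
```

The disc is started and the job was handed in at about 12.8 s of the 48 s allowed, with the arm clear of everything.

- **Lid:** I pushed it shut with the closed fingertips. It stopped flush with the deck at about 19 N, and the last pictures show it shut.
- **Selector:** I rubbed the knob's top face, pressing down at 6–8 N with a 36° clockwise turn and no pinching. The close-up afterwards shows the pointer on the ring to within 1–2°. I took that close-up before pressing play; the later, coarser views still agree.
- **Play key:** I pressed it once, through about 4.4 mm until it stopped at 11 N, then let it go. The key looks up again in the last views, though they are too coarse to measure its height. The travel reading is good to about 0.5 mm, but 11 N is well over the 4 N that holds it fully down.
- **Everything else:** Comparing views from before and after shows no visible movement of the stereo, volume knob, small keys, tin or nearby stock.

None of the checks failed or disagreed.

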